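Slide the last arm into a drone frame and hold it for the screws

TASK

Take the loose yellow drone arm from its black foam cradle and slide it, bevelled round end first, flat into the empty bay between the two centre plates of the drone frame, until the plates drag snugly on it and it is fully home against the two hub spacers. Do not prise the plates apart or ram the arm in, and leave the other things on the desk where they are. Keep gripping the arm there so that the screws can be put in: the job finishes while you are still holding it.

Things in the scene. Friction and masses are not known exactly. Their poses are not given: they have to be found in the camera images.
- drone_arm: loose drone arm: flat yellow bar 28 mm wide, 6 mm thick, 220 mm long, 50 to 100 g, lying flat in the cradle, underside 26 mm above the desk. Origin on its underside, 105 mm behind the tip of its nose; +x along the bar to the nose, z up. Tail: round motor pad, 42 mm diameter, centre x = -94 mm. Sides flat and parallel from x = -70 to +90 mm. Centre of mass near x = -9 mm
- nose (a point): tip of the arm's half-round nose (radius 14 mm), at half its thickness: x = +105 mm, 3 mm above the underside. The nose's rim is bevelled above and below over its last 5 mm, to 2 mm thick
- grip (a point): a good place to grip the arm across its 28 mm width: x = -15 mm in the arm's frame, at half its thickness. When the arm is home this place is 61 mm outside the edge of the lower plate
- cradle: black foam cradle that holds the arm, fixed to the desk, 150 x 60 mm, base 6 mm thick. Two ribs, 16 mm wide, at x = -45 and +45 mm carry the arm at 26 mm height, with cheeks 34 mm high at both sides (4 mm play); the 74 mm between the ribs are free for fingers down to the base. Origin under its centre, x along the arm
- frame: drone frame on a plywood board (200 x 200 x 12 mm), fixed to the desk. Origin at the hub's centre on the desk, z up. Yellow cross-shaped plates: lower one's top face 50 mm, upper one 57 to 60 mm above the desk. Arms already fitted towards +x, +y and -y reach 236 mm out, 50 to 56 mm high. Empty bay on the -x side: the loose arm goes in along +x on y = 0, lying on the lower plate
- tongue: springy lobe of the upper plate over the empty bay, 56 mm wide, 3 mm thick; bends about a line at frame x = -25 mm, where its origin lies. It slopes down: its lip rests 4.6 mm above the lower plate. The bevelled nose passes under the lip, the 6 mm arm lifts it to 6 mm, and it then nips the arm with about 3 N, so that the arm drags with 2 to 5 N all the way home, where resistance rises sharply
- lip (a point): middle of the lip of the tongue, where the arm enters under it, on the underside: frame x = -65 mm, 54.6 mm above the desk at rest, 56 mm with the arm inside (the lip's edge is rounded and ends at x = -66.5 mm)
- bay_mouth (a point): middle of the outer edge of the lower plate in front of the bay, on its top face (frame x = -75 mm, 50 mm above the desk). Behind it four spacers, 8 mm diameter and 5 mm high, flank the bay at frame x = -58 and -36 mm, y = +19.5 and -19.5 mm, 31 mm clear between them
- bay_home (a point): where the tip of the nose is when the arm is home (frame x = -16 mm, y = 0, 53 mm above the desk; the arm's origin is then at frame x = -121 mm). The round nose there butts on two hub spacers, 8 mm diameter, rigid, at frame x = -14 mm, y = +8 and -8 mm
- threadlocker: small dark blue bottle with a white nozzle, 30 mm diameter, 82 mm tall, upright; a bystander. Origin at its base
- screwdriver: black and orange electric screwdriver lying on the desk, 180 mm long; a bystander. Origin under it, x to the bit
- hex_keys: orange holder with five steel hex keys, 105 x 52 mm, 28 mm high; a bystander. Origin under the holder
- screw_box: open cardboard box of screws, 110 x 85 x 50 mm with a raised lid flap; a bystander. Origin under its centre
Not all that is in view belongs to the job. There is more than one size of the drone_arm; the job needs the largest.

How it is judged:
On the way, in this order (a step that is already met when the one before it is completed fails the run):
1. the arm is lifted clear of the cradle in the gripper (height (world z) of drone_arm above 0.045 m and contact force between the fingers and drone_arm above 1 N and contact force between cradle and drone_arm below 0.1 N), for 0.2 s.
2. the nose is between the plates, flat, under the lip of the upper plate (x of nose in the frame of frame between -0.058 and 0 m and y of nose in the frame of frame between -0.006 and 0.006 m and z of nose in the frame of frame between 0.05 and 0.056 m and contact force between the fingers and drone_arm above 1 N), for 0.1 s.
At the end, for the whole second after the job is handed in: Nose tip within 3.5 mm of home along the bay, within 2.5 mm of its centre line, between the plates; arm along the bay within 0.07 rad, flat within 0.06 rad, still; the tongue presses on it with over 1 N and the fingers still grip it with over 2 N (x of nose in the frame of frame between -0.0195 and -0.012 m and y of nose in the frame of frame between -0.0025 and 0.0025 m and z of nose in the frame of frame between 0.051 and 0.055 m and angle between the x axis of drone_arm and the x axis of frame, either way round below 0.07 rad and angle between the z axis of drone_arm and the z axis of frame, either way round below 0.06 rad and contact force between tongue and drone_arm above 1 N and contact force between the fingers and drone_arm above 2 N and linear speed of drone_arm below 0.02 m/s); the arm keeps its last pose, push and grip.
It fails at once if the plates are prised apart: the lip is lifted 4 mm or more above the level of the fitted plate (z of lip in the frame of frame above 0.06 m).
It fails at once if the arm is rammed: more than 60 N between it and the frame (contact force between drone_arm and frame above 60 N).
It fails at once if a bystander is moved by more than 25 mm (distance of any of threadlocker, screwdriver, hex_keys, screw_box from where it was at the start of the episode above 0.025 m).
It also fails if it takes over 48 s, if anything falls off the work surface, if the arm or the gripper's body presses on something with over 40 N, if the wrist force passes 120 N, or if a joint passes its speed limit or range.

ROBOT

A 6-joint arm with a two-finger parallel gripper is mounted at the origin on the work surface. World frame = base frame: x ahead of the robot, y to its left, z up, the work surface at z = 0. Lengths are in m, angles in rad, forces in N, time in s.
With the tool pointing down it reaches from about 0.325 to 0.85 m from the base axis. Payload 4.4 kg.
Tool frame: the origin (TCP) lies on the centre line of the jaws, within the pads' length; the fingertips stand 22 mm ahead of it and the grasp point (between the pads) lies 3 mm ahead of it (manip.tips_ahead is the distance from the TCP to the fingertips, in m); z points along the fingers, y is the line along which they close (so a half turn about z gives the same grasp; the last joint's range is limited). The gripper opens to 94 mm and grips with 3 to 60 N. Pads are 16 mm wide; open, the fingers measure 119 mm over their backs; the gripper's body (75 mm by 177 mm) begins 78 mm behind the grasp point.
Start: joints at [-1.272, 0.207, 1.542, -0, 1.393, -0.15], TCP at [0.25, -0.518, 0.227] pointing down, gripper open.
Joint ranges: [-2.73, 2.73], [-0.86, 2.22], [0.23, 2.46], [-1.11, 4.25], [0.08, 2.63], [-2.82, 2.82]. Speed limits (rad/s): [2.79, 2.79, 3.14, 3.14, 3.14, 3.14].

INTERFACE

Orientations are given as a unit quaternion [w, x, y, z].
In Python, from station import manip gives the robot as it stands.
- The arm moves only by the shell command python3 -m handwheel 'ROWS' [OPENING]. ROWS is JSON, a list of rows, each an object with "xyz": the shift along the tool's x, y, z each as a share of 0.3 m, from -1 to 1, a list of three; "twist": the turn about the tool's z as a share of pi/4 rad, from -1 to 1. In form: [{"xyz": [dx, dy, dz], "twist": twist}, ...]. A call has 1 to 12 rows; each row is the pose to reach, as a shift and turn from the pose commanded when the call began, along the tool's axes at that moment; what a row does not reach only later rows make up. A row lasts 1/12 s, in which the tool goes at most 41.7 mm and 7.16 degrees, less where a joint would pass 70% of its speed; a pose out of reach is approached as far as the arm can. A call with a number of a shift or a turn outside -1 to 1 is refused whole. A call with a gripper value outside its range is refused whole. OPENING is the opening, from -1 (shut) to 1 (fully open), so that 0 is half open, set as the call begins (- or left out, the last holds). The fingers move at their own pace and stop on an object; the grip force is fixed at half the most. Time passes only in rows, so rows that repeat a pose let the fingers close. It gives the time, the measured TCP pose, the force and the opening at its end, in the units of the state.
- manip.sense(): the state, without advancing time (a new reading comes with each control period).
- manip.camera(name): name is "side" or "top"; returns (picture, depth): 420x560x3 uint8, red, green, blue; 420x560 float32, m along the optical axis (not along the pixel's ray), 0 where there is no reading.
- manip.camera_model(name): a dict with "intrinsics" (3x3 intrinsics, pixels), "rvec" (rotation vector, rad) and "tvec" (3), from world to camera coordinates, as OpenCV has them. Camera axes: x right, y down, z forward; pixel columns grow to the right and rows downward; lengths in m; the calibration is good to about 2 mm. A picture is of the moment at which its call begins. camera_model takes no time and is no camera call.
- manip.hand_in(): hands the job in, once; it reports no verdict.
The state is a dict: "clock": time; "joint_pos": joint angles; "joint_velocities": joint speeds; "joint_torque": joint torques, N m; "tcp_pos": TCP position; "orientation": TCP orientation; "contact_force": force on the tool from outside, world axes, zero at the start; "torque": the same for the moment, N m; "grip_width": finger opening in m.
Only numpy, scipy, OpenCV 4.12 (cv2) and the standard library are available. Lean on these libraries where they do the work, as an engineer would, in place of code of your own. Each camera call takes 0.05 s, during which the arm holds its last target. There are 200 camera calls.

## Working session

There is one attempt and no reset: what is moved stays moved. The work goes in short steps, Python scripts to look and compute and a shell command to move; the robot and the scene stay as the last step left them, time stands still between calls to the robot, and variables do not carry over. Pictures are saved under pics/ and viewed, on a budget of 10 in all, crops included, one or two more only if the job needs it, and the job is handed in when it is done.

```bash
mkdir -p pics; python3 - <<'E'
from station import manip
import cv2,numpy as np
for n in("top","side"):
    p,d=manip.camera(n); np.savez(f"pics/{n}0.npz",p=p,d=d)
    cv2.imwrite(f"pics/{n}0.png",p[:,:,::-1])
    m=manip.camera_model(n); R=cv2.Rodrigues(np.array(m["rvec"]))[0]
    print(n,m["intrinsics"],-R.T@np.array(m["tvec"]).ravel(),R[2])
print(manip.sense())
E
```

```text
top [[401.05125241   0.         278.19822666]
 [  0.         401.05125241 214.37246423]
 [  0.           0.           1.        ]] [ 0.44277862 -0.03012964  1.04215153] [ 0.0993151   0.00232537 -0.99505332]
side [[406.79602185   0.         282.76728541]
 [  0.         406.79602185 206.91208577]
 [  0.           0.           1.        ]] [ 0.51366524 -0.68496508  0.8550916 ] [ 0.03031631  0.63901268 -0.76859854]
{'clock': 0.1, 'joint_pos': array([-1.27150692e+00,  2.07356276e-01,  1.54278346e+00, -2.58862007e-05,
        1.39348858e+00, -1.50486454e-01]), 'joint_velocities': array([-9.28369505e-04,  5.33311626e-05, -3.43127608e-03,  6.89178024e-04,
        9.15123743e-04, -9.08617943e-04]), 'joint_torque': array([-6.76833606e-04, -3.71869612e+01, -2.82293022e+01,  6.99974131e-02,
        3.11271648e-02, -4.51668109e-05]), 'tcp_pos': array([ 0.24977779, -0.51716766,  0.22640777]), 'orientation': array([-1.01406855e-03,  9.74818087e-01,  2.22999240e-01, -8.83609116e-05]), 'contact_force': array([ 0.28121291,  0.22286702, -0.98821588]), 'torque': array([0.02835671, 0.0192357 , 0.02017325]), 'grip_width': 0.09365812806134302}
```

View pics/top0.png

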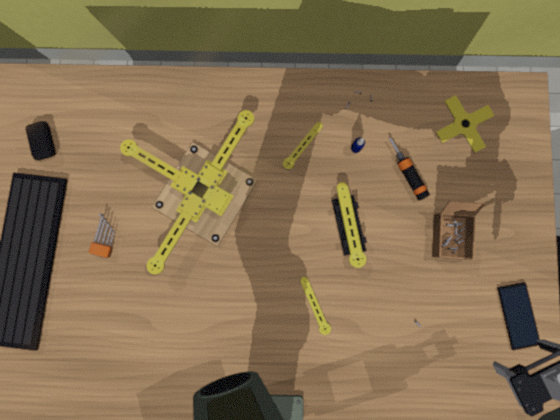

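View pics/side0.png

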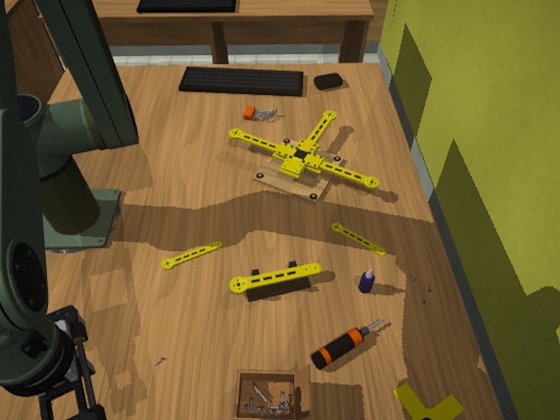

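The loose arm lies in the cradle with its pad at (358,259) and nose at (343,187) in the top view. The frame hub is near (201,192), and the empty bay opens to lower right near (217,203).

```bash
cat >h.py <<'E'
from station import manip
import cv2,numpy as np
def ray(n,uv,z):
    m=manip.camera_model(n);R=cv2.Rodrigues(np.array(m["rvec"]))[0];C=-R.T@np.array(m["tvec"]).ravel()
    uv=np.array(uv,float).reshape(-1,2);K=np.array(m["intrinsics"])
    d=np.c_[uv,np.ones(len(uv))]@np.linalg.inv(K).T@R
    return (C+d*((z-C[2])/d[:,2])[:,None])[:,:2]
def pix(n,P):
    m=manip.camera_model(n);return cv2.projectPoints(np.array(P,float).reshape(-1,1,3),np.array(m["rvec"]),np.array(m["tvec"]),np.array(m["intrinsics"]),None)[0][:,0]
def yellow(p,v=110):
    h=cv2.cvtColor(p,cv2.COLOR_RGB2HSV)
    return cv2.inRange(h,(22,150,v),(34,255,255))
def rect(n,z,mask,res=2000.):
    """rectify mask onto plane z: 0.5mm grid; x 0.1..0.9 (rows), y -0.5..0.5 (cols)"""
    g=np.array([[0.1,-.6],[.9,-.6],[.9,.6],[.1,.6]]);uv=pix(n,np.c_[g,np.full(4,z)]).astype(np.float32)
    dst=np.float32((g-[0.1,-.6])*res)[:,::-1].copy()
    return cv2.warpPerspective(mask,cv2.getPerspectiveTransform(uv,dst),(int(1.2*res),int(.8*res)))
E
cat >m.py <<'E'
from h import *
for n in("top","side"):
  p=np.load(f"pics/{n}0.npz")["p"]
  for z in(.032,.056):
    r=(rect(n,z,yellow(p))>127).astype(np.uint8)
    cs,_=cv2.findContours(r,0,cv2.CHAIN_APPROX_NONE)
    for c in cs:
        if cv2.contourArea(c)<6000: continue
        (a,b),(w,h),t=cv2.minAreaRect(c)
        f=np.zeros_like(r);cv2.drawContours(f,[c],-1,1,-1)
        print(n,z,"area mm2",cv2.contourArea(c)/4,"ctr",np.round([b/2000+.1,a/2000-.6],4),"size",np.round([w/2,h/2],1))
        d=cv2.distanceTransform(f,cv2.DIST_L2,5)
        for k in range(4):
            _,v,_,(u,w_)=cv2.minMaxLoc(d)
            print("   peak",np.round([w_/2000+.1,u/2000-.6],4),"r",v/2)
            cv2.circle(d,(u,w_),80,0,-1)
        if z==.032 and w*h/4<11000:
            # pca midline
            ys,xs=np.nonzero(f);X=np.c_[ys/2000+.1,xs/2000-.6]
            vx,vy,x0,y0=cv2.fitLine(X.astype(np.float32),cv2.DIST_L2,0,.01,.01).ravel()
            s=(X-[x0,y0])@[vx,vy];print("   line",vx,vy,x0,y0,"yaw",np.degrees(np.arctan2(vy,vx)),"extent",s.min(),s.max())
E
python3 m.py
```

```text
top 0.032 area mm2 8568.5 ctr [ 0.7887 -0.5075] size [128.7 128.2]
   peak [ 0.789  -0.5055] r 26.4844970703125
   peak [ 0.837 -0.48 ] r 15.484498023986816
   peak [ 0.811  -0.5485] r 15.4844970703125
   peak [ 0.7465 -0.529 ] r 15.287598609924316
top 0.032 area mm2 2225.625 ctr [ 0.7228 -0.0894] size [ 27.6 149.4]
   peak [ 0.677 -0.051] r 11.99224853515625
   peak [ 0.757  -0.1125] r 8.29534912109375
   peak [ 0.717 -0.082] r 8.098448753356934
   peak [ 0.1 -0.6] r 0.0
   line 0.79686797 -0.6041535 0.72133386 -0.0851471 yaw -37.16795 extent -0.07113782961784607 0.07864141802371735
top 0.032 area mm2 10418.375 ctr [0.687  0.1497] size [143.4 296.5]
   peak [0.6305 0.219 ] r 23.08294677734375
   peak [0.6565 0.1375] r 18.5
   peak [0.7275 0.0985] r 13.892247200012207
   peak [0.6565 0.2665] r 12.599997520446777
top 0.032 area mm2 2809.5 ctr [ 0.5535 -0.2022] size [153.4  33. ]
   peak [ 0.589  -0.1955] r 13.29534912109375
   peak [ 0.546 -0.195] r 6.095349311828613
   peak [ 0.4935 -0.228 ] r 2.696899890899658
   peak [ 0.6275 -0.1845] r 1.0
   line 0.97610694 0.21729071 0.56384933 
[... 3662 characters left out ...]
m2 6405.0 ctr [ 0.5232 -0.2245] size [214.5  44.8]
   peak [ 0.4385 -0.2395] r 20.482946395874023
   peak [ 0.591 -0.207] r 15.082947731018066
   peak [ 0.5265 -0.2205] r 15.0
   peak [ 0.483 -0.23 ] r 14.1968994140625
side 0.056 area mm2 32493.375 ctr [0.5994 0.1687] size [349.1 353. ]
   peak [0.604  0.1645] r 45.25193786621094
   peak [0.622  0.2035] r 32.781394958496094
   peak [0.5795 0.1305] r 31.068992614746094
   peak [0.5565 0.1845] r 30.465892791748047
side 0.056 area mm2 3188.75 ctr [ 0.3273 -0.1544] size [147.8  32.4]
   peak [ 0.2755 -0.18  ] r 14.484498023986816
   peak [ 0.3745 -0.1355] r 10.795350074768066
   peak [ 0.322 -0.159] r 10.499998092651367
   peak [ 0.1 -0.6] r 0.0
```

```bash
cat >m2.py <<'E'
from h import *
def big(n,p,z,near,lo=(18,110,70)):
    h=cv2.cvtColor(p,cv2.COLOR_RGB2HSV)
    r=(rect(n,z,cv2.inRange(h,lo,(38,255,255)))>127).astype(np.uint8)
    r=cv2.morphologyEx(r,cv2.MORPH_CLOSE,np.ones((9,9)))
    _,L=cv2.connectedComponents(r)
    i,j=int((near[0]-.1)*2000),int((near[1]+.6)*2000)
    w=L[i-20:i+20,j-20:j+20];l=np.bincount(w[w>0]).argmax()
    c=max(cv2.findContours((L==l).astype(np.uint8),0,cv2.CHAIN_APPROX_NONE)[0],key=cv2.contourArea)
    f=np.zeros_like(r);cv2.drawContours(f,[c],-1,1,-1);return f
def tipc(f,at,r):
    Y,X=np.nonzero(f);P=np.c_[Y/2000+.1,X/2000-.6];return P[np.linalg.norm(P-at,axis=1)<r].mean(0)
if __name__=="__main__":
  for n in("top","side"):
    p=np.load(f"pics/{n}0.npz")["p"]
    f=big(n,p,.032,(.585,-.192));Y,X=np.nonzero(f);P=np.c_[Y/2000+.1,X/2000-.6].astype(np.float32)
    v=cv2.fitLine(P,cv2.DIST_L2,0,.01,.01).ravel();s=(P-v[2:])@v[:2]
    print(n,"arm area",len(P)/4,"yaw",np.arctan2(v[1],v[0]),"tail",v[2:]+v[:2]*s.min(),"nose",v[2:]+v[:2]*s.max(),s.max()-s.min())
    f=big(n,p,.056,(.615,.195));f[:0]=0
    hub=np.array([.604,.165]) if 0 else None
    Y,X=np.nonzero(f);P=np.c_[Y/2000+.1,X/2000-.6]
    print(" frame area",len(P)/4)
    from_px=ray(n,[(128,147),(247,118),(155,266)] if n=="top" else [(332,115),(234,133),(373,183)],.056)
    for q in from_px:
        for _ in range(5):
            q=tipc(f,q,.027)
        print("  pad",q)
E
python3 m2.py
```

```text
top arm area 7570.0 yaw 0.21083523 tail [ 0.41303143 -0.23247424] nose [ 0.63226277 -0.18555528] 0.22419587
 frame area 31664.0
  pad [0.70258539 0.34931074]
  pad [0.78311122 0.0607043 ]
  pad [0.41386721 0.26968417]
side arm area 8046.0 yaw 0.20956616 tail [ 0.4136973  -0.23087515] nose [ 0.63256884 -0.1843236 ] 0.22376727
 frame area 60019.5
  pad [0.7055333  0.35238153]
  pad [0.4145955  0.27147164]
  pad [0.78334304 0.05959298]
```

```bash
cat >go.py <<'E'
import sys,numpy as np
from station import manip
from scipy.spatial.transform import Rotation as R
def show(x,y,z,yaw):
    s=manip.sense();q=s["orientation"];r=R.from_quat([q[1],q[2],q[3],q[0]]);M=r.as_matrix()
    cy=np.arctan2(M[1,0],M[0,0]);d=M.T@(np.array([x,y,z])-s["tcp_pos"])
    print("t",round(s["clock"],2),"tcp",s["tcp_pos"].round(4),"yaw",cy.round(4),"zax",M[:,2].round(3),"F",s["contact_force"].round(1),"w",s["grip_width"].round(4))
    print("share",(d/.3).round(4),"twist",((cy-yaw)/(np.pi/4)).round(4),"rows",max(np.linalg.norm(d)/.0417,abs(cy-yaw)/.125).round(1))
if __name__=="__main__": show(*map(float,sys.argv[1:5]))
E
python3 go.py .5131 -.2104 .13 .21
```

```text
Traceback (most recent call last):
  File "go.py", line 9, in <module>
    if __name__=="__main__": show(*map(float,sys.argv[1:5]))
                             ~~~~^^^^^^^^^^^^^^^^^^^^^^^^^^^
  File "go.py", line 7, in show
    print("t",round(s["clock"],2),"tcp",s["tcp_pos"].round(4),"yaw",cy.round(4),"zax",M[:,2].round(3),"F",s["contact_force"].round(1),"w",s["grip_width"].round(4))
                                                                                                                                          ^^^^^^^^^^^^^^^^^^^^^
AttributeError: 'float' object has no attribute 'round'
```

```bash
sed -i 's/s\["grip_width"\].round(4)/round(s["grip_width"],4)/' go.py
python3 go.py .5131 -.2104 .13 .21
```

```text
t 0.1 tcp [ 0.2498 -0.5172  0.2264] yaw 0.4498 zax [-0.001  0.002 -1.   ] F [ 0.3  0.2 -1. ] w 0.0937
share [ 1.2349 -0.5386  0.3228] twist 0.3053 rows 10.0
```

```bash
python3 -m handwheel '[{"xyz":[0.1,-0.04,0.01],"twist":0.05},{"xyz":[0.21,-0.09,0.02],"twist":0.1},{"xyz":[0.33,-0.14,0.03],"twist":0.15},{"xyz":[0.45,-0.2,0.05],"twist":0.2},{"xyz":[0.57,-0.25,0.07],"twist":0.25},{"xyz":[0.69,-0.3,0.09],"twist":0.28},{"xyz":[0.81,-0.35,0.1],"twist":0.3},{"xyz":[0.9,-0.39,0.1],"twist":0.305},{"xyz":[0.95,-0.41,0.1],"twist":0.305},{"xyz":[0.95,-0.41,0.1],"twist":0.305}]' 1; python3 go.py .5131 -.2104 .11 .21
```

```text
clock: 0.93
tcp_pos: [0.4547, -0.28, 0.1968]
orientation: [-0.001, 0.994, 0.107, -0.0]
contact_force: [-0.4, -0.7, 0.1]
grip_width: 0.0938
t 0.93 tcp [ 0.4547 -0.28    0.1968] yaw 0.2149 zax [-0.     0.002 -1.   ] F [-0.4 -0.7  0.1] w 0.0938
share [ 0.2396 -0.1847  0.2898] twist 0.0063 rows 3.0
```

```bash
python3 -m handwheel '[{"xyz":[0.08,-0.06,0.08],"twist":0},{"xyz":[0.16,-0.12,0.18],"twist":0.006},{"xyz":[0.24,-0.185,0.27],"twist":0.006},{"xyz":[0.24,-0.185,0.29],"twist":0.006},{"xyz":[0.24,-0.185,0.29],"twist":0.006}]'; python3 go.py .5131 -.2104 .032 .21
python3 - <<'E'
from h import *
out=[]
for n in("top","side"):
    p,d=manip.camera(n); np.savez(f"pics/{n}1.npz",p=p,d=d)
    u,v=pix(n,[.51,-.21,.03])[0].astype(int); c=p[max(0,v-75):v+75,max(0,u-90):u+90]
    out.append(cv2.resize(c,(400,333),interpolation=cv2.INTER_CUBIC)); print(n,u-90,v-75,c.shape)
cv2.imwrite("pics/c1.png",np.hstack(out)[:,:,::-1])
E
```

```text
clock: 1.35
tcp_pos: [0.5097, -0.2122, 0.1071]
orientation: [-0.002, 0.995, 0.104, -0.003]
contact_force: [0.3, 0.3, 0.7]
grip_width: 0.094
t 1.35 tcp [ 0.5097 -0.2122  0.1071] yaw 0.2078 zax [-0.007  0.003 -1.   ] F [0.3 0.3 0.7] w 0.094
share [ 0.0137 -0.0025  0.2501] twist -0.0028 rows 1.8
top 260 153 (150, 180, 3)
side 180 202 (150, 180, 3)
```

View pics/c1.png

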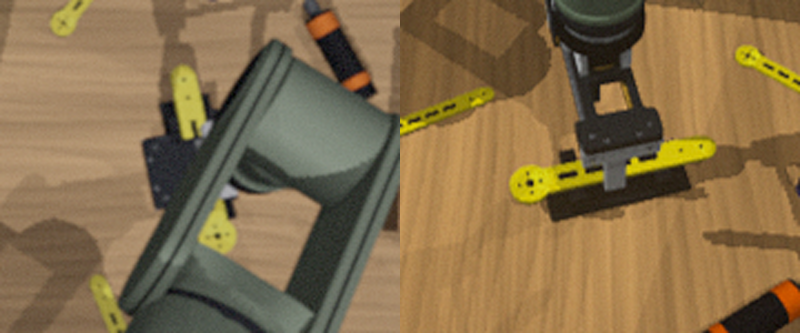

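The gripper straddles the arm between the cradle ribs, just behind the arm's mid-length (side crop around (600,150)). I'll descend and grip.

```bash
python3 -m handwheel '[{"xyz":[0.01,-0.003,0.07],"twist":0},{"xyz":[0.01,-0.003,0.16],"twist":0},{"xyz":[0.01,-0.003,0.22],"twist":0},{"xyz":[0.01,-0.003,0.245],"twist":0},{"xyz":[0.01,-0.003,0.245],"twist":0}]'; python3 go.py .5131 -.2104 .032 .21;python3 -m handwheel '[{"xyz":[0,0,0],"twist":0},{"xyz":[0,0,0],"twist":0},{"xyz":[0,0,0],"twist":0},{"xyz":[0,0,0],"twist":0},{"xyz":[0,0,0],"twist":0},{"xyz":[0,0,0],"twist":0},{"xyz":[0,0,0],"twist":0},{"xyz":[0,0,0],"twist":0}]' -1; python3 go.py .5131 -.2104 .12 .21
```

```text
clock: 1.87
tcp_pos: [0.5136, -0.2134, 0.0365]
orientation: [-0.0, 0.995, 0.102, -0.001]
contact_force: [-0.7, 0.9, -0.2]
grip_width: 0.0938
t 1.87 tcp [ 0.5136 -0.2134  0.0365] yaw 0.2036 zax [-0.002  0.001 -1.   ] F [-0.7  0.9 -0.2] w 0.0938
share [ 0.0005 -0.0101  0.0149] twist -0.0082 rows 0.1
clock: 2.53
tcp_pos: [0.5148, -0.2123, 0.037]
orientation: [0.0, 0.995, 0.103, 0.0]
contact_force: [0.2, 0.2, -0.9]
grip_width: 0.0444
t 2.53 tcp [ 0.5148 -0.2123  0.037 ] yaw 0.2057 zax [ 0. -0. -1.] F [ 0.2  0.2 -0.9] w 0.0444
share [-0.0042 -0.0072 -0.2766] twist -0.0055 rows 2.0
```

```bash
python3 -m handwheel '[{"xyz":[-0.003,-0.004,0.014],"twist":0},{"xyz":[-0.003,-0.004,0.014],"twist":0},{"xyz":[-0.003,-0.004,0.014],"twist":0},{"xyz":[-0.003,-0.004,0.014],"twist":0},{"xyz":[-0.003,-0.004,0.014],"twist":0},{"xyz":[-0.003,-0.004,0.014],"twist":0},{"xyz":[-0.003,-0.004,0.014],"twist":0},{"xyz":[-0.003,-0.004,0.014],"twist":0}]' -1; python3 go.py .5131 -.2104 .12 .21
```

```text
clock: 3.2
tcp_pos: [0.5136, -0.2114, 0.0328]
orientation: [0.0, 0.995, 0.103, 0.0]
contact_force: [0.6, 0.3, -0.1]
grip_width: 0.0275
t 3.2 tcp [ 0.5136 -0.2114  0.0328] yaw 0.2055 zax [ 0. -0. -1.] F [ 0.6  0.3 -0.1] w 0.0275
share [-0.0011 -0.0035 -0.2908] twist -0.0057 rows 2.1
```

```bash
python3 -m handwheel '[{"xyz":[0,0,-0.04],"twist":0},{"xyz":[0,0,-0.1],"twist":0},{"xyz":[0,0,-0.17],"twist":0},{"xyz":[0,0,-0.22],"twist":0},{"xyz":[0,0,-0.25],"twist":0},{"xyz":[0,0,-0.25],"twist":0},{"xyz":[0,0,-0.25],"twist":0}]'; python3 go.py .4847 -.0344 .105 1.0525
```

```text
clock: 3.78
tcp_pos: [0.5139, -0.2115, 0.1084]
orientation: [0.0, 0.995, 0.103, 0.001]
contact_force: [-0.7, 0.2, -1.0]
grip_width: 0.0276
t 3.78 tcp [ 0.5139 -0.2115  0.1084] yaw 0.2056 zax [ 0.001 -0.001 -1.   ] F [-0.7  0.2 -1. ] w 0.0276
share [ 0.0252 -0.5978  0.0109] twist -1.0783 rows 6.8
```

```bash
python3 -m handwheel '[{"xyz":[0,-0.05,0],"twist":-0.1},{"xyz":[0,-0.12,0],"twist":-0.25},{"xyz":[0.01,-0.2,0],"twist":-0.38},{"xyz":[0.01,-0.28,0],"twist":-0.52},{"xyz":[0.02,-0.36,0],"twist":-0.66},{"xyz":[0.02,-0.44,0],"twist":-0.8},{"xyz":[0.025,-0.52,0],"twist":-0.9},{"xyz":[0.025,-0.57,0],"twist":-0.97},{"xyz":[0.025,-0.598,0.01],"twist":-1},{"xyz":[0.025,-0.598,0.01],"twist":-1},{"xyz":[0.025,-0.598,0.01],"twist":-1}]'; python3 go.py .4847 -.0344 .105 1.0525
python3 - <<'E'
from h import *
out=[]
for n in("top","side"):
    p,d=manip.camera(n); np.savez(f"pics/{n}2.npz",p=p,d=d)
    u,v=pix(n,[.53,.05,.05])[0].astype(int); c=p[max(0,v-90):v+90,max(0,u-105):u+105]
    out.append(cv2.resize(c,(400,343),interpolation=cv2.INTER_CUBIC)); print(n,u-105,v-90,c.shape)
cv2.imwrite("pics/c2.png",np.hstack(out)[:,:,::-1])
E
```

```text
clock: 4.7
tcp_pos: [0.4836, -0.0342, 0.1038]
orientation: [-0.0, 0.88, 0.475, -0.001]
contact_force: [0.1, 0.5, -0.4]
grip_width: 0.0277
t 4.7 tcp [ 0.4836 -0.0342  0.1038] yaw 0.9906 zax [-0.002 -0.    -1.   ] F [ 0.1  0.5 -0.4] w 0.0277
share [ 0.0013  0.0034 -0.0041] twist -0.0788 rows 0.5
top 141 128 (180, 210, 3)
side 171 98 (180, 210, 3)
```

View pics/c2.png

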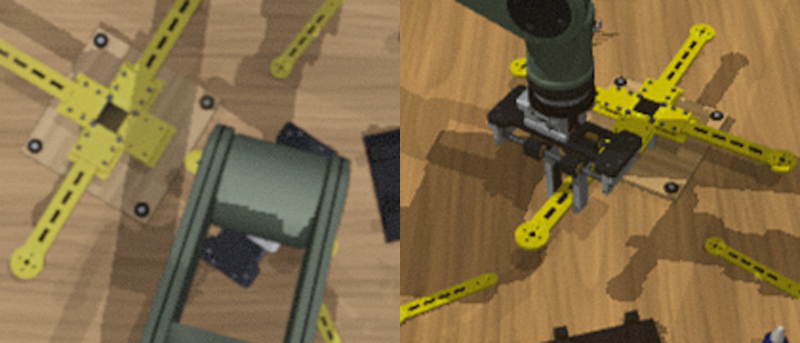

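The arm is held level, and its nose (about (193,160) in the top crop) points at the empty bay. Next I'll finish the turn, go down to plate height just outside the mouth, and measure relative to the frame in the arm-top plane.

```bash
python3 go.py .4922 -.0213 .057 1.0525;  python3 -m handwheel '[{"xyz":[0.01,0.003,0.03],"twist":-0.04},{"xyz":[0.03,0.003,0.08],"twist":-0.079},{"xyz":[0.05,0.003,0.13],"twist":-0.079},{"xyz":[0.053,0.003,0.155],"twist":-0.079},{"xyz":[0.053,0.003,0.155],"twist":-0.079},{"xyz":[0.053,0.003,0.155],"twist":-0.079}]'; python3 go.py .4922 -.0213 .057 1.0525
cat >m3.py <<'E'
from m2 import *
import sys
k=sys.argv[1];n="side"
p,d=manip.camera(n);np.savez(f"pics/{n}{k}.npz",p=p,d=d);cv2.imwrite(f"pics/{n}{k}.png",p[:,:,::-1])
h=cv2.cvtColor(p,cv2.COLOR_RGB2HSV)
f=(rect(n,.056,cv2.inRange(h,(18,110,70),(38,255,255)))>127).astype(np.uint8);f=cv2.morphologyEx(f,cv2.MORPH_CLOSE,np.ones((15,15)))
pads=[]
for q in[(.7055,.3524),(.4146,.2715),(.7833,.0596)]:
    q=np.array(q)
    for _ in range(5):q=tipc(f,q,.027)
    pads.append(q)
hub=(pads[1]+pads[2])/2;a=pads[1]-pads[2];ex=np.array([a[1],-a[0]])/np.linalg.norm(a);ey=np.array([-ex[1],ex[0]])
print("hub",hub.round(4),"yaw",np.arctan2(ex[1],ex[0]).round(4),"vs +x pad",np.arctan2(*(pads[0]-hub)[::-1]).round(4))
Y,X=np.nonzero(f);P=np.c_[Y/2000+.1,X/2000-.6]-hub;F=np.c_[P@ex,P@ey]
s=manip.sense()["tcp_pos"][:2]-hub;t=np.array([s@ex,s@ey]);print("tcp in frame",t.round(4))
for x in np.arange(t[0]-.105,t[0]+.13,.01):
    m=F[(abs(F[:,0]-x)<.004)&(abs(F[:,1])<.035)][:,1]
    if len(m)>50:print(x.round(4),"arm x",(x-t[0]-.015).round(3),"y",m.min().round(4),m.max().round(4),"mid",((m.min()+m.max())/2).round(4))
E
python3 m3.py 3
```

```text
t 4.8 tcp [ 0.4845 -0.035   0.1044] yaw 0.9894 zax [-0. -0. -1.] F [-0.1  0.1 -1.1] w 0.0276
share [ 0.0524 -0.0036  0.1581] twist -0.0803 rows 1.2
clock: 5.3
tcp_pos: [0.4936, -0.022, 0.058]
orientation: [-0.0, 0.865, 0.502, -0.0]
contact_force: [-0.3, -0.4, -0.6]
grip_width: 0.0272
t 5.3 tcp [ 0.4936 -0.022   0.058 ] yaw 1.0519 zax [-0.001  0.    -1.   ] F [-0.3 -0.4 -0.6] w 0.0272
share [-0.0003 -0.0053  0.0033] twist -0.0007 rows 0.0
hub [0.5987 0.1634] yaw 1.061 vs +x pad 1.0505
tcp in frame [-0.2129  0.0008]
-0.3179 arm x -0.12 y -0.0319 0.035 mid 0.0015
-0.3079 arm x -0.11 y -0.0303 0.0307 mid 0.0002
-0.2979 arm x -0.1 y -0.0221 0.0246 mid 0.0013
-0.2879 arm x -0.09 y -0.03 0.0272 mid -0.0014
-0.2779 arm x -0.08 y -0.0332 0.0292 mid -0.002
-0.2679 arm x -0.07 y -0.0331 0.0349 mid 0.0009
-0.2579 arm x -0.06 y -0.0349 0.0249 mid -0.005
-0.2479 arm x -0.05 y -0.035 0.0195 mid -0.0077
-0.2379 arm x -0.04 y -0.0315 0.0345 mid 0.0015
-0.2279 arm x -0.03 y -0.035 0.032 mid -0.0015
-0.2179 arm x -0.02 y -0.0142 0.035 mid 0.0104
-0.2079 arm x -0.01 y -0.0305 0.0172 mid -0.0066
-0.1979 arm x 0.0 y -0.0228 0.0177 mid -0.0026
-0.1879 arm x 0.01 y -0.0349 0.0229 mid -0.006
-0.1779 arm x 0.02 y -0.0337 0.0335 mid -0.0001
-0.1679 arm x 0.03 y -0.0137 0.0326 mid 0.0094
-0.1579 arm x 0.04 y -0.0146 0.0089 mid -0.0028
-0.1479 arm x 0.05 y -0.0124 0.035 mid 0.0113
-0.1279 arm x 0.07 y -0.0091 0.0012 mid -0.0039
-0.1179 arm x 0.08 y -0.0087 0.0068 mid -0.001
-0.1079 arm x 0.09 y -0.0057 0.0282 mid 0.0112
-0.0979 arm x 0.1 y -0.0045 0.0264 mid 0.011
```

View pics/side3.png

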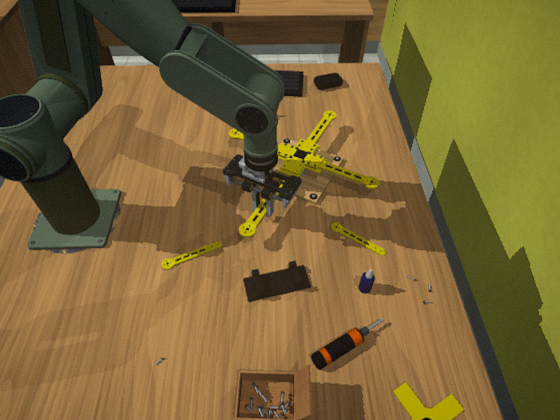

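The picture shows the arm's tail pad at (250,229) and the gripper hiding the nose. One frame pad at (235,133) is partly hidden, so I'll use the frame pose from the first pictures and a stricter yellow mask.

```bash
cat >m4.py <<'E'
from m2 import *
import sys
k=sys.argv[1];new=len(sys.argv)>2
hub0=dict(top=(np.array([.5985,.1652]),1.0557),side=(np.array([.5990,.1655]),1.0490))
for n in("top","side"):
    if new or n=="top":
        p,d=manip.camera(n);np.savez(f"pics/{n}{k}.npz",p=p,d=d);cv2.imwrite(f"pics/{n}{k}.png",p[:,:,::-1])
    else:p=np.load(f"pics/{n}{k}.npz")["p"]
    hub,a=hub0[n];a=1.0525;ex=np.array([np.cos(a),np.sin(a)]);ey=np.array([-ex[1],ex[0]])
    h=cv2.cvtColor(p,cv2.COLOR_RGB2HSV)
    f=rect(n,.056,cv2.inRange(h,(20,165,70),(36,255,255)))>127
    Y,X=np.nonzero(f);P=np.c_[Y/2000+.1,X/2000-.6]-hub;F=np.c_[P@ex,P@ey]
    s=manip.sense()["tcp_pos"][:2]-hub;t=np.array([s@ex,s@ey]);print(n,"tcp in frame",t.round(4))
    for x in np.arange(t[0]-.11,-.04,.01):
        m=F[(abs(F[:,0]-x)<.003)&(abs(F[:,1])<.04)][:,1]
        if len(m)>50:print(x.round(4),"arm x",(x-t[0]-.015).round(3),"y",m.min().round(4),m.max().round(4),"mid",((m.min()+m.max())/2).round(4))
E
python3 m4.py 3
```

```text
top tcp in frame [-0.2142 -0.0024]
-0.0742 arm x 0.125 y -0.0155 0.0256 mid 0.005
side tcp in frame [-0.2147 -0.0021]
-0.3147 arm x -0.115 y -0.0139 0.0102 mid -0.0018
-0.3047 arm x -0.105 y -0.0214 0.0181 mid -0.0017
-0.2947 arm x -0.095 y -0.0231 0.0223 mid -0.0004
-0.2847 arm x -0.085 y -0.0225 0.0211 mid -0.0007
-0.2747 arm x -0.075 y -0.018 0.018 mid 0.0
-0.2647 arm x -0.065 y -0.0179 0.0152 mid -0.0013
-0.2547 arm x -0.055 y -0.0161 0.0151 mid -0.0005
-0.2447 arm x -0.045 y -0.0174 0.0155 mid -0.001
-0.2347 arm x -0.035 y -0.017 0.016 mid -0.0005
-0.2247 arm x -0.025 y -0.016 0.0147 mid -0.0006
-0.2147 arm x -0.015 y -0.0112 0.0146 mid 0.0017
-0.2047 arm x -0.005 y -0.0055 0.0149 mid 0.0047
-0.1947 arm x 0.005 y 0.0031 0.0148 mid 0.009
-0.1847 arm x 0.015 y -0.0173 0.015 mid -0.0011
-0.1747 arm x 0.025 y -0.0163 0.0045 mid -0.0059
-0.1547 arm x 0.045 y -0.0167 0.0068 mid -0.0049
-0.1247 arm x 0.075 y -0.0111 -0.0001 mid -0.0056
-0.1147 arm x 0.085 y -0.0071 0.0243 mid 0.0086
-0.1047 arm x 0.095 y -0.0074 0.0243 mid 0.0085
-0.0747 arm x 0.125 y -0.0324 0.0281 mid -0.0021
-0.0647 arm x 0.135 y -0.0341 0.0275 mid -0.0033
-0.0547 arm x 0.145 y -0.033 0.0296 mid -0.0017
-0.0447 arm x 0.155 y -0.0325 0.0293 mid -0.0016
```

```bash
python3 - <<'E'
from h import *
out=[]
for n in("top","side"):
    p=np.load(f"pics/{n}3.npz")["p"]
    u,v=pix(n,[.55,.08,.055])[0].astype(int);print(n,u-33,v-33)
    c=p[v-33:v+33,u-33:u+33]
    out.append(cv2.convertScaleAbs(cv2.resize(c,(396,396),interpolation=cv2.INTER_CUBIC),alpha=1.4,beta=10))
cv2.imwrite("pics/c3.png",np.hstack(out)[:,:,::-1])
E
```

```text
top 201 177
side 250 145
```

View pics/c3.png

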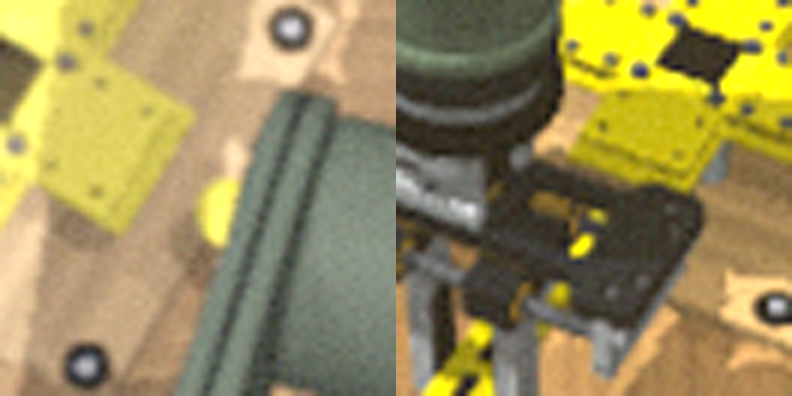

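```bash
python3 -m handwheel '[{"xyz":[0.03,-0.003,0.003],"twist":0},{"xyz":[0.05,-0.003,0.003],"twist":0},{"xyz":[0.05,-0.003,0.003],"twist":0},{"xyz":[0.05,-0.003,0.003],"twist":0}]'; python3 go.py .5 0 .057 1.0525
cat >m5.py <<'E'
from h import *
import sys
k=sys.argv[1];a=1.0525;ex=np.array([np.cos(a),np.sin(a)]);ey=np.array([-ex[1],ex[0]]);hub=np.array([.5985,.1652])
ps=[]
for i in range(4):ps.append(manip.camera("top")[0].astype(float))
p=np.mean(ps,0).astype(np.uint8);np.savez(f"pics/top{k}.npz",p=p)
# rectified crop in frame coordinates: u=x -120..-20mm, v=y -50..50, 5px/mm
def warp(z):
    g=np.array([[-.12,-.05],[-.02,-.05],[-.02,.05],[-.12,.05]]);W=hub+g[:,:1]*ex+g[:,1:]*ey
    H=cv2.getPerspectiveTransform(pix("top",np.c_[W,np.full(4,z)]).astype(np.float32),np.float32([[0,0],[500,0],[500,500],[0,500]]))
    return cv2.warpPerspective(p,H,(500,500),flags=cv2.INTER_CUBIC)
s=manip.sense()["tcp_pos"][:2]-hub;print("tcp frame",s@ex,s@ey)
im=warp(.056);h=cv2.cvtColor(im,cv2.COLOR_RGB2HSV);m=cv2.inRange(h,(21,150,60),(38,255,255))
for x in range(-110,-40,3):
    j=(x+120)*5;c=np.flatnonzero(m[:,j-2:j+3].mean(1)>127)
    if len(c)>5:
        r=np.split(c,np.flatnonzero(np.diff(c)>10)+1);print(x,[(round(q[0]/5-50,1),round(q[-1]/5-50,1)) for q in r if len(q)>10])
cv2.imwrite(f"pics/w{k}.png",np.hstack([cv2.convertScaleAbs(im,alpha=1.4),cv2.cvtColor(m,cv2.COLOR_GRAY2RGB)])[:,:,::-1][::1,::1][50:450,:800])
E
python3 m5.py 4
```

```text
clock: 5.73
tcp_pos: [0.501, -0.0074, 0.0578]
orientation: [0.0, 0.864, 0.503, 0.0]
contact_force: [0.1, 0.2, -1.1]
grip_width: 0.0279
t 5.73 tcp [ 0.501  -0.0074  0.0578] yaw 1.0541 zax [ 0.001 -0.    -1.   ] F [ 0.1  0.2 -1.1] w 0.0279
share [ 0.02   -0.0151  0.0025] twist 0.0021 rows 0.2
tcp frame -0.19896407189424375 -0.0004873813695812218
-83 [(np.float64(-2.0), np.float64(6.8))]
-74 [(np.float64(-26.8), np.float64(27.8))]
-71 [(np.float64(-27.6), np.float64(28.4))]
-68 [(np.float64(-27.8), np.float64(28.6))]
-65 [(np.float64(-27.0), np.float64(28.4))]
-62 [(np.float64(-26.2), np.float64(28.4))]
-59 [(np.float64(-25.4), np.float64(-21.8)), (np.float64(-14.8), np.float64(28.6))]
-56 [(np.float64(-27.4), np.float64(-21.0)), (np.float64(-16.8), np.float64(-14.4)), (np.float64(-11.6), np.float64(18.0)), (np.float64(20.4), np.float64(28.4))]
-53 [(np.float64(-7.0), np.float64(28.6))]
-50 [(np.float64(-21.2), np.float64(-17.0)), (np.float64(-13.6), np.float64(-10.0)), (np.float64(-4.0), np.float64(2.4)), (np.float64(5.8), np.float64(29.0))]
-47 [(np.float64(-1.2), np.float64(2.8)), (np.float64(5.0), np.float64(28.2))]
-44 [(np.float64(-10.0), np.float64(-3.2)), (np.float64(2.4), np.float64(10.0)), (np.float64(15.6), np.float64(28.6))]
-41 [(np.float64(-5.8), np.float64(-0.6)), (np.float64(6.0), np.float64(27.8))]
```

View pics/w4.png

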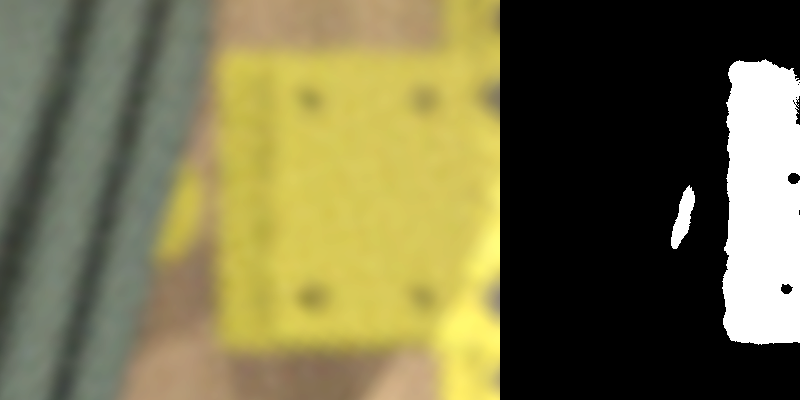

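In the rectified top view (5 px/mm, row 200 = centre line) the nose tip is at about (203,205) and the mouth edge at column 218. So the arm is about 1 mm to +y at most and level with the bay. I'll nudge it slightly, lower 0.7 mm and start the insertion.

```bash
python3 -m handwheel '[{"xyz":[0.0,0.0017,0.0025],"twist":0},{"xyz":[0.01,0.0017,0.0025],"twist":0},{"xyz":[0.02,0.0017,0.0025],"twist":0},{"xyz":[0.03,0.0017,0.0025],"twist":0},{"xyz":[0.04,0.0017,0.0025],"twist":0},{"xyz":[0.05,0.0017,0.0025],"twist":0},{"xyz":[0.05,0.0017,0.0025],"twist":0}]'
cat >st.py <<'E'
from station import manip
import numpy as np
from scipy.spatial.transform import Rotation as R
a=1.0525;ex=np.array([np.cos(a),np.sin(a)]);ey=np.array([-ex[1],ex[0]]);hub=np.array([.5985,.1652])
s=manip.sense();d=s["tcp_pos"][:2]-hub;f=s["contact_force"];q=s["orientation"];M=R.from_quat([q[1],q[2],q[3],q[0]]).as_matrix()
print("t %.2f nose x %.1f y %.1f z %.1f mm"%(s["clock"],(d@ex+.1197)*1e3,d@ey*1e3,s["tcp_pos"][2]*1e3),"F along %.1f lat %.1f up %.1f"%(f[:2]@ex,f[:2]@ey,f[2]),"T",s["torque"].round(2),"w %.4f"%s["grip_width"],"yaw %.4f"%np.arctan2(M[1,0],M[0,0]),M[:2,2].round(4))
E
python3 st.py
```

```text
clock: 6.52
tcp_pos: [0.5086, 0.0054, 0.0566]
orientation: [0.0, 0.864, 0.503, 0.0]
contact_force: [-0.5, 1.4, -1.3]
grip_width: 0.0271
t 6.52 nose x -63.6 y -1.1 z 56.6 mm F along 0.9 lat 1.2 up -1.3 T [-0.08 -0.04  0.01] w 0.0271 yaw 1.0536 [0.0002 0.0001]
```

```bash
python3 -m handwheel '[{"xyz":[0.01,0,0],"twist":0},{"xyz":[0.02,0,0],"twist":0},{"xyz":[0.03,0,0],"twist":0},{"xyz":[0.04,0,0],"twist":0},{"xyz":[0.04,0,0],"twist":0}]' >/dev/null; python3 st.py; python3 -m handwheel '[{"xyz":[0.01,0,0],"twist":0},{"xyz":[0.02,0,0],"twist":0},{"xyz":[0.03,0,0],"twist":0},{"xyz":[0.03,0,0],"twist":0}]' >/dev/null; python3 st.py
```

```text
t 6.93 nose x -52.6 y -0.7 z 56.3 mm F along -2.9 lat 1.2 up -0.9 T [-0.61  0.31  0.01] w 0.0272 yaw 1.0534 [-0.0015 -0.0007]
t 7.27 nose x -42.6 y -1.0 z 56.5 mm F along -2.1 lat 0.9 up -1.0 T [-0.44  0.23 -0.04] w 0.0277 yaw 1.0533 [0.0002 0.0004]
```

```bash
python3 -m handwheel '[{"xyz":[0.01,0,0],"twist":0},{"xyz":[0.02,0,0],"twist":0},{"xyz":[0.03,0,0],"twist":0},{"xyz":[0.04,0,0],"twist":0},{"xyz":[0.04,0,0],"twist":0}]' >/dev/null; python3 st.py; python3 -m handwheel '[{"xyz":[0.007,0,0],"twist":0},{"xyz":[0.014,0,0],"twist":0},{"xyz":[0.02,0,0],"twist":0},{"xyz":[0.02,0,0],"twist":0},{"xyz":[0.02,0,0],"twist":0}]' >/dev/null; python3 st.py
```

```text
t 7.68 nose x -30.5 y -1.1 z 56.6 mm F along -2.0 lat 0.4 up -2.3 T [-0.39  0.17  0.01] w 0.0275 yaw 1.0533 [0.0005 0.0006]
t 8.10 nose x -24.9 y -1.1 z 56.6 mm F along -1.5 lat 0.2 up -2.3 T [-0.37  0.25  0.01] w 0.0278 yaw 1.0529 [0.0004 0.0006]
```

Drag is steady, so I'll continue in small steps until the resistance rises.

```bash
python3 -m handwheel '[{"xyz":[0.006,0,0],"twist":0},{"xyz":[0.012,0,0],"twist":0},{"xyz":[0.014,0,0],"twist":0},{"xyz":[0.014,0,0],"twist":0}]' >/dev/null; python3 st.py; python3 -m handwheel '[{"xyz":[0.004,0,0],"twist":0},{"xyz":[0.007,0,0],"twist":0},{"xyz":[0.007,0,0],"twist":0},{"xyz":[0.007,0,0],"twist":0}]' >/dev/null; python3 st.py; python3 -m handwheel '[{"xyz":[0.003,0,0],"twist":0},{"xyz":[0.005,0,0],"twist":0},{"xyz":[0.005,0,0],"twist":0},{"xyz":[0.005,0,0],"twist":0}]' >/dev/null; python3 st.py
```

```text
t 8.43 nose x -20.9 y -1.1 z 56.6 mm F along -3.3 lat 0.0 up -2.0 T [-0.5   0.3   0.07] w 0.0269 yaw 1.0530 [0.0001 0.0001]
t 8.77 nose x -18.8 y -1.0 z 56.6 mm F along -3.0 lat -0.0 up -2.0 T [-0.53  0.25  0.03] w 0.0271 yaw 1.0530 [0.0001 0.0002]
t 9.10 nose x -17.4 y -1.0 z 56.6 mm F along -3.0 lat 0.2 up -2.8 T [-0.53  0.25 -0.01] w 0.0275 yaw 1.0531 [0.     0.0001]
```

```bash
for i in 1 ; do python3 -m handwheel '[{"xyz":[0.003,0,0],"twist":0},{"xyz":[0.004,0,0],"twist":0},{"xyz":[0.004,0,0],"twist":0},{"xyz":[0.004,0,0],"twist":0}]' >/dev/null; python3 st.py; done; python3 -m handwheel '[{"xyz":[0.003,0,0],"twist":0},{"xyz":[0.003,0,0],"twist":0},{"xyz":[0.003,0,0],"twist":0}]' >/dev/null; python3 st.py
```

```text
t 9.43 nose x -16.2 y -1.1 z 56.6 mm F along -3.2 lat -0.1 up -3.3 T [-0.55  0.28  0.02] w 0.0276 yaw 1.0530 [0.0001 0.0001]
t 9.68 nose x -15.4 y -1.1 z 56.6 mm F along -4.1 lat 0.2 up -1.5 T [-0.61  0.32 -0.05] w 0.0279 yaw 1.0530 [-0.0001 -0.    ]
```

```bash
python3 -m handwheel '[{"xyz":[0.003,0,0],"twist":0},{"xyz":[0.003,0,0],"twist":0},{"xyz":[0.003,0,0],"twist":0}]' >/dev/null; python3 st.py;python3 -m handwheel '[{"xyz":[0.002,0,0],"twist":0},{"xyz":[0.002,0,0],"twist":0},{"xyz":[0.002,0,0],"twist":0}]' >/dev/null; python3 st.py
```

```text
t 9.93 nose x -15.0 y -1.0 z 56.4 mm F along -4.9 lat -0.5 up -2.0 T [-0.9   0.4  -0.05] w 0.0275 yaw 1.0530 [-0.0009 -0.0008]
t 10.18 nose x -14.9 y -0.9 z 56.3 mm F along -6.2 lat -0.1 up -1.6 T [-1.05  0.53 -0.05] w 0.0277 yaw 1.0531 [-0.0016 -0.0015]
```

```bash
python3 -m handwheel '[{"xyz":[0.003,0,0],"twist":0},{"xyz":[0.003,0,0],"twist":0},{"xyz":[0.003,0,0],"twist":0}]' >/dev/null; python3 st.py;python3 -m handwheel '[{"xyz":[0.003,0,0],"twist":0},{"xyz":[0.003,0,0],"twist":0},{"xyz":[0.003,0,0],"twist":0},{"xyz":[0.003,0,0],"twist":0}]' >/dev/null; python3 st.py
python3 - <<'E'
from h import *
out=[]
for n in("top","side"):
    p=manip.camera(n)[0]; np.savez(f"pics/{n}9.npz",p=p)
    u,v=pix(n,[.55,.08,.055])[0].astype(int); c=p[v-60:v+60,u-60:u+60]
    out.append(cv2.resize(c,(400,400),interpolation=cv2.INTER_CUBIC))
cv2.imwrite("pics/c9.png",np.hstack(out)[:,:,::-1])
E
```

```text
t 10.43 nose x -14.7 y -0.9 z 56.2 mm F along -8.6 lat -0.5 up -1.5 T [-1.4   0.68 -0.11] w 0.0271 yaw 1.0532 [-0.0026 -0.0026]
t 10.77 nose x -14.6 y -0.8 z 56.0 mm F along -10.4 lat -1.3 up -1.6 T [-1.64  0.74 -0.12] w 0.0278 yaw 1.0534 [-0.0037 -0.0037]
```

View pics/c9.png

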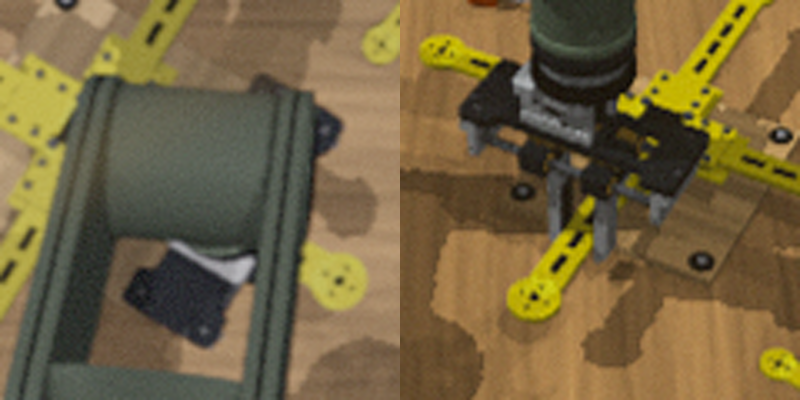

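The arm is in the bay and still gripped, with the tail pad free at (535,297) in the side crop. Last check: the tail pad's position relative to the frame, measured the same way as the fitted pads.

```bash
python3 - <<'E'
from m2 import *
for n,hub in(("top",[.5985,.1652]),("side",[.5990,.1655])):
    p=np.load(f"pics/{n}9.npz")["p"];h=cv2.cvtColor(p,cv2.COLOR_RGB2HSV)
    f=(rect(n,.056,cv2.inRange(h,(20,150,70),(36,255,255)))>127).astype(np.uint8);f=cv2.morphologyEx(f,cv2.MORPH_CLOSE,np.ones((9,9)))
    a=1.0525;ex=np.array([np.cos(a),np.sin(a)]);ey=np.array([-ex[1],ex[0]]);q=np.array(hub)-.213*ex
    for _ in range(6):q=tipc(f,q,.027)
    d=q-hub;print(n,"tail pad in frame",d@ex,d@ey)
E
python3 st.py
```

```text
top tail pad in frame -0.21624902918921193 0.00021432224037759573
side tail pad in frame -0.21025938831405705 -0.0007800895479285891
t 10.87 nose x -14.6 y -0.8 z 56.0 mm F along -10.6 lat -1.1 up -1.1 T [-1.69  0.75 -0.1 ] w 0.0274 yaw 1.0533 [-0.0037 -0.0036]
```

```bash
python3 -c "from station import manip; print(manip.hand_in())"; python3 st.py
```

```text
the job is handed in; nothing more can be done
None
the job is handed in; nothing more can be done
```

I lifted the largest drone arm from its cradle and slid it nose first into the empty bay. I handed the job in at about 10.9 s with the arm still gripped; no verdict was reported.

- **Insertion force:** the drag was a steady 2–4 N. It then rose to about 10.5 N while the gripper stopped advancing, which fits the nose resting on the hub spacers. That is far below the 60 N limit.
- **Position from the robot's own readings:** the nose was at frame x of about -14.6 mm against -16 nominal, and y of about -0.8 mm. These rest on my camera estimate of the frame, so they are good to 1–2 mm. The yaw was within 0.001 rad of my estimate of the bay direction, the tool tilt was about 0.005 rad, and the grip width was about 27.5 mm.
- **Camera checks that disagreed:** the two cameras put the tail pad at frame x = -216 mm (top) and -210 mm (side), against about -212 mm expected by that measure. They put it at y = +0.2 mm (top) and -0.8 mm (side). The average fits the arm being home, but either camera alone would not prove it.
- **Not measured:** I did not measure the tongue's pressing force or the lip height. The nose was hidden behind the robot at the end. I did not check the bystanders by measurement, but no move passed near them.

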